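Uncover the guide hole and hold the probe centred over the specimen

ROBOT

A 7-joint arm with a two-finger parallel gripper is mounted at the origin on the work surface. World frame = base frame: x ahead of the robot, y to its left, z up, the work surface at z = 0. Lengths are in mm, angles in rad, forces in N, time in s.
With the tool pointing down it reaches from about 400 to 900 mm from the base axis. Payload 5.6 kg.
Tool frame: the origin (TCP) lies at the very end of the fingers, on their centre line; the grasp point (between the pads) lies 19 mm behind it; y points along the fingers, x is the direction in which the jaws open and shut, and the axes are right-handed (so a half turn about y gives the same grasp; the last joint's range is limited). The gripper opens to 92 mm and grips with 3 to 60 N. Pads are 20 mm wide; open, the fingers measure 128 mm over their backs; the gripper's body (75 mm by 189 mm) begins 69 mm behind the grasp point.
Start: joints at [1.188, 0.468, -0.012, 1.603, 0.006, 1.071, -0.056], TCP at [216.603, -612.856, 214.592] pointing down, gripper open.
Joint ranges: [-2.53, 2.53], [-0.31, 2.02], [-1.57, 1.55], [0.28, 2.44], [-1.29, 4.43], [0.15, 1.84], [-2.92, 2.92]. Speed limits (rad/s): [2.57, 2.57, 3.14, 3.14, 3.14, 3.14, 3.14].

INTERFACE

Orientations are given as a unit quaternion [x, y, z, w].
In Python, from bench import ctrl gives the robot as it stands.
- The arm moves only by the shell command python3 -m inch 'ROWS' [FORCE]. ROWS is JSON, a list of rows, each a list of 7 numbers: the turn, a rotation vector about the tool's x, y, z in degrees, then the shift along the tool's x, y, z in m, then the closure in counts, from 0 (fully open) to 255 (shut). In form: [[ax, ay, az, dx, dy, dz, fingers], ...]. A call has 1 to 20 rows; each row is the pose to reach, as a shift and turn from the pose commanded when the call began, along the tool's axes at that moment; what a row does not reach only later rows make up. A row lasts 1/12 s, in which the tool goes at most 41.7 mm and 7.16 degrees, less where a joint would pass 70% of its speed; a pose out of reach is approached as far as the arm can. A call with a gripper value outside its range is refused whole. The fingers move at their own pace and stop on an object; FORCE is the grip in N (left out, the last holds). Time passes only in rows, so rows that repeat a pose let the fingers close. It gives the time, the measured TCP pose, the force and the opening at its end, in the units of the state.
- ctrl.observe(): the state, without advancing time (a new reading comes with each control period).
- ctrl.get_image(name): name is "scene" or "top" or "wrist"; returns a dict with "frame" (400x640x3 uint8, red, green, blue), "range_z" (400x640 float32, mm along the optical axis (not along the pixel's ray), 0 where there is no reading), "camera_matrix" (3x3 intrinsics, pixels), "R" (3x3) and "t" (3): a world point X has camera coordinates R X + t. Camera axes: x right, y down, z forward; pixel columns grow to the right and rows downward; lengths in mm; the calibration is good to about 2 mm. The wrist camera is an equidistant fisheye: a pixel r from the principal point sees the ray r / f radians off the axis. A picture is of the moment at which its call begins.
- ctrl.sign_off(): hands the job in, once; it reports no verdict.
The state is a dict: "time": time; "joints": joint angles; "qd": joint speeds; "joint_torque": joint torques, N m; "tool_pos": TCP position; "tcp_rot": TCP orientation; "ft_force": force on the tool from outside, world axes, zero at the start; "wrist_torque": the same for the moment, N m; "grip_width": finger opening in mm.
Only numpy, scipy, OpenCV 4.12 (cv2) and the standard library are available. Lean on these libraries where they do the work, as an engineer would, in place of code of your own. Each camera call takes 0.05 s, during which the arm holds its last target.

TASK

Take the cover off the measuring stand's guide hole, hang it by its eye on the peg of the peg stand and let go of it. Then take the probe out of its holder by its head, lower it upright through the guide hole without ever touching the stand with it, and finish while still holding it there: steady, centred in the hole, its tip about halfway between the guide plate's underside and the specimen. Leave everything else on the desk where it is.

Things in the scene. Friction and masses are not known exactly. Their poses are not given: they have to be found in the camera images.
- stand: Fixed measuring stand. White base 150 x 140 x 10 mm with a round black puck and steel specimen under the hole (48 mm across, top 30 mm above the table). Level aluminium guide plate 140 (x) x 120 (y) x 16 mm, underside 94 mm, top 110 mm above the table, on two 16 mm columns 56 mm to +x and 50 mm either side of the hole. Origin: centre of the base's underside, on the hole's axis; z up.
- guide_hole (a point): Centre of the round guide hole (bore 28 mm, goes straight down through the 16 mm plate), at the plate's top face, 110 mm above the table.
- halfway (a point): Point on the hole's axis halfway between the guide plate's underside and the specimen, 62 mm above the table: where the probe's tip belongs.
- specimen_top (a point): Centre of the specimen's top face, on the hole's axis, 30 mm above the table.
- cover: Loose grey plastic cover (about 90 g), lying over the guide hole. Round flange 48 mm across, 8 mm thick; on it an upright plate 46 mm wide (its y), 8 mm thick (its x), 80 mm high (88 in all) with a 31 mm eye through along x, centred 35 mm above the underside. Grip from above over the 46 mm width (eye stays free) or the 8 mm thickness near the top. Origin: centre of the underside; z up.
- cover_eye (a point): Centre of the eye in the cover, 35 mm above the cover's origin, at mid thickness.
- pegstand: Fixed peg stand: base 90 x 90 x 12 mm, upright post 16 mm thick and 162 mm high at its centre, one level round peg 10 mm thick pointing to the body's -x, axis 150 mm above the table. The peg is straight to 75 mm from the post's axis, then its tip turns up, ending 85 mm from it, 160 mm above the table (5 mm over the peg's top). Origin: centre of the base's underside, under the post; z up.
- peg_mid (a point): Point on the peg's axis 48 mm from the post's axis, 150 mm above the table.
- holder: White probe holder fixed to the table: foot 90 x 90 x 6 mm, block 64 x 64 mm and 60 mm high with an upright hole 13 mm wide and 50 mm deep from the top, at its centre. Origin: centre of its underside; z up.
- probe: Loose probe, about 120 g (0.08 to 0.17 kg), standing upright in the holder, tip 10 mm above the table. Steel stem 10 mm thick and 110 mm long, above it a black round head 30 mm across and 42 mm high (152 mm in all). Grip it by the head. Origin: centre of the tip's end face; z points from the tip to the head.
- mouse: black computer mouse, 105 x 60 x 34 mm. Not part of the job; stays where it is. Origin: centre of its underside.
- tape_roll: roll of white paper tape lying flat, 96 mm across, 55 mm tall. Not part of the job; stays where it is. Origin: centre of its underside.
- jar: small amber jar with black cap, 56 mm across, 75 mm tall. Not part of the job; stays where it is. Origin: centre of its underside.
- cream: white bottle with an orange cap, 40 mm across, 120 mm tall, standing. Not part of the job; stays where it is. Origin: centre of its underside.
- screwdriver: screwdriver lying on the table, about 200 mm long. Not part of the job; stays where it is.
- loupe: black cup-shaped eye loupe, 52 mm across, 32 mm tall. Not part of the job; stays where it is. Origin: centre of its underside.
- card_box: small cardboard box, 90 x 65 x 35 mm. Not part of the job; stays where it is. Origin: centre of its underside.
Mind the look-alikes: they are no part of the job. Leave any yellow look-alike of the probe alone.

How it is judged:
By the outcome, as a careful person would: the job done as asked, in the order asked, and still so for the second after the job is handed in, while the arm keeps its last pose, push and grip.
It also fails if it takes over 67 s, if anything falls off the work surface, if the arm or the gripper's body presses on something with over 40 N, if the wrist force passes 120 N, or if a joint passes its speed limit or range.

## Working session

There is one attempt and no reset: what is moved stays moved. The work goes in short steps, Python scripts to look and compute and a shell command to move; the robot and the scene stay as the last step left them, time stands still between calls to the robot, and variables do not carry over. Pictures are saved under pics/ and viewed, and the job is handed in when it is done.

```bash
mkdir -p pics; ls; python3 - <<'E'
from bench import ctrl
import cv2,numpy as np
s=ctrl.observe(); print(s)
for n in ["scene","top","wrist"]:
    im=ctrl.get_image(n); cv2.imwrite(f"pics/{n}0.png",im["frame"][:,:,::-1]); np.savez(f"{n}0.npz",**im)
    print(n,im["camera_matrix"].tolist(),np.round(im["R"],3).tolist(),im["t"])
E
```

```text
pics
{'time': 0.0, 'joints': array([ 1.18803633,  0.46836128, -0.01157851,  1.60359416,  0.00600642,
        1.07139107, -0.05629395]), 'qd': array([ 1.02987561e-03, -9.94297750e-04,  1.03792564e-03,  1.14221125e-04,
       -2.51392560e-03, -2.24265446e-03,  5.84081175e-05]), 'joint_torque': array([ 1.10299188e-03, -5.20574534e+01, -1.20608986e-02, -2.43745941e+01,
       -5.65983262e-02,  1.72129122e-02,  1.57044683e-04]), 'tool_pos': array([ 216.34948618, -612.33821645,  213.6628462 ]), 'tcp_rot': array([-0.57700851,  0.40881548, -0.40776949,  0.57762889]), 'ft_force': array([-0.38269348,  0.1041359 , -0.47205125]), 'wrist_torque': array([ 0.02924119,  0.00429833, -0.04659467]), 'grip_width': 91.90949999933254}
scene [[434.6518309105349, 0.0, 313.846879247757], [0.0, 434.6518309105349, 197.24112464416106], [0.0, 0.0, 1.0]] [[0.132, 0.991, 0.017], [0.672, -0.077, -0.736], [-0.728, 0.109, -0.677]] [ -80.22827764 -324.4383065  1668.97417147]
top [[398.946305385064, 0.0, 318.4726027513323], [0.0, 398.946305385064, 194.86056761805443], [0.0, 0.0, 1.0]] [[0.017, -1.0, -0.008], [-0.997, -0.016, -0.071], [0.071, 0.009, -0.997]] [  -5.74834018  589.44863926 1127.55008195]
wrist [[309.70691628693146, 0.0, 318.198102259591], [0.0, 309.70691628693146, 196.93674436588717], [0.0, 0.0, 1.0]] [[0.333, -0.943, -0.001], [-0.909, -0.321, 0.264], [-0.249, -0.087, -0.965]] [-649.63439759  -32.14620303  391.64001617]
```

View pics/scene0.png

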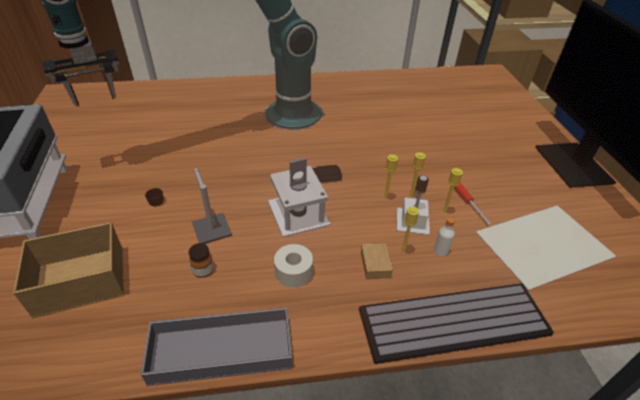

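View pics/top0.png

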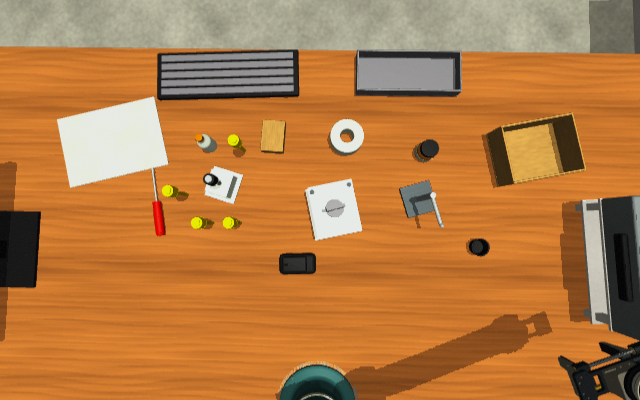

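View pics/wrist0.png

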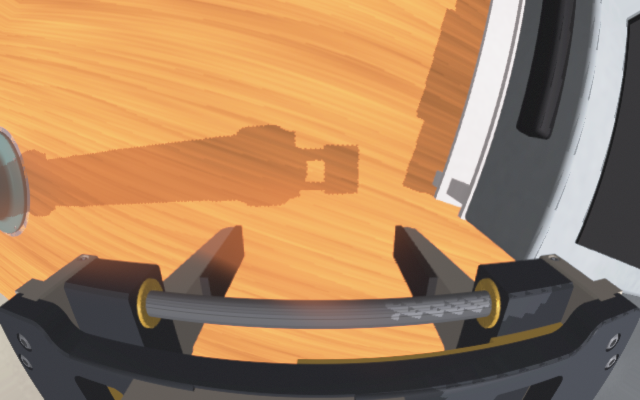

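```bash
cat > h.py <<'E'
import numpy as np,cv2
from scipy.spatial.transform import Rotation as Rr
def cloud(im):
    z=im["range_z"].astype(float);K=im["camera_matrix"];v,u=np.mgrid[:z.shape[0],:z.shape[1]]
    P=np.stack([(u-K[0,2])/K[0,0]*z,(v-K[1,2])/K[1,1]*z,z],-1)
    W=(P-im["t"])@im["R"]; W[z<=0]=np.nan
    return W
def wcloud(im):
    z=im["range_z"].astype(float);K=im["camera_matrix"];v,u=np.mgrid[:z.shape[0],:z.shape[1]]
    a=(u-K[0,2])/K[0,0];b=(v-K[1,2])/K[1,1];r=np.hypot(a,b)+1e-9
    t=np.tan(r)/r
    P=np.stack([a*t*z,b*t*z,z],-1)
    W=(P-im["t"])@im["R"]; W[(z<=0)|(r>1.4)]=np.nan
    return W
E
python3 - <<'E'
from h import *
from bench import ctrl
s=ctrl.observe();print(np.round(Rr.from_quat(s['tcp_rot']).as_matrix(),3))
t=dict(np.load("top0.npz"));W=cloud(t);
ax=slice(None)
def comp(m,name):
    n,l,st,c=cv2.connectedComponentsWithStats(m.astype(np.uint8))
    for i in range(1,n):
        if st[i,4]>25:
            p=W[l==i];print(name,st[i].tolist(),np.round(np.nanmedian(p,0),1),'min',np.round(np.nanmin(p,0)),'max',np.round(np.nanmax(p,0)), 'mid', np.round((np.nanmin(p,0)+np.nanmax(p,0))/2,1))
m=(W[...,2]>20);m[:, :]&=(np.abs(W[...,1])<800)
comp(m,'>20')
comp((W[...,2]>104)&(W[...,2]<118),'plate')
comp((W[...,2]>118),'>118')
# table check
print(np.nanmedian(W[230:300,200:270,2]))
big=cv2.resize(t["frame"][130:260,150:490,::-1],None,fx=2.35,fy=2.35,interpolation=cv2.INTER_CUBIC);cv2.imwrite("pics/topz.png",big)
t=dict(np.load("scene0.npz"))
big=cv2.resize(t["frame"][140:270,180:480,::-1],None,fx=2.6,fy=2.6,interpolation=cv2.INTER_CUBIC);cv2.imwrite("pics/scenez.png",big)
E
```

```text
[[ 0.333 -0.001  0.943]
 [-0.943  0.001  0.333]
 [-0.001 -1.    -0.   ]]
>20 [356, 49, 106, 46, 1381] [ 964.3 -258.5   42.3] min [ 890. -400.   20.] max [1014.  -99.   56.] mid [ 952.  -249.6   37.8]
>20 [159, 51, 135, 44, 2496] [949.3 268.1  21.8] min [882.  84.  20.] max [1015.  481.   28.] mid [948.3 282.8  24.1]
>20 [161, 79, 9, 6, 33] [915.6 461.8  21.4] min [909. 450.  20.] max [925. 473.  27.] mid [916.8 461.4  23.7]
>20 [157, 87, 24, 8, 78] [888.2 450.9  21.4] min [879. 416.  20.] max [901. 484.  25.] mid [890.1 450.   22.7]
>20 [182, 87, 8, 7, 30] [892.1 401.6  21.7] min [882. 390.  20.] max [901. 411.  27.] mid [891.7 400.4  23.4]
>20 [489, 112, 98, 74, 2453] [ 733.3 -632.4   70.9] min [ 625. -713.   20.] max [ 821. -485.  104.] mid [ 722.7 -598.9   62.2]
>20 [260, 119, 26, 33, 723] [758.4 138.8  34. ] min [713. 105.  20.] max [806. 175.  42.] mid [759.8 139.7  30.8]
>20 [330, 119, 34, 35, 823] [755.8 -72.4  53.9] min [ 710. -119.   21.] max [805. -26.  60.] mid [757.6 -72.6  40.1]
>20 [195, 134, 21, 17, 256] [727.2 318.3  78.5] min [713. 306.  21.] max [751. 342. 122.] mid
[... 2402 characters left out ...]
6.7 -292.9  153.9] min [ 506. -312.  120.] max [ 593. -277.  164.] mid [ 549.4 -294.7  141.9]
>118 [558, 195, 82, 205, 7875] [ 317.3 -731.8  214.9] min [ 162. -753.  118.] max [ 587. -514.  429.] mid [ 374.5 -633.4  273.3]
>118 [326, 199, 19, 13, 119] [550.5 -38.3 193.9] min [540. -62. 118.] max [572. -16. 202.] mid [556.2 -39.2 160.2]
>118 [191, 217, 15, 11, 140] [505.9 308.  151. ] min [493. 298. 119.] max [519. 327. 157.] mid [506.1 312.3 138.1]
>118 [223, 217, 14, 11, 133] [507.3 228.4 151.3] min [494. 217. 120.] max [520. 246. 159.] mid [507.4 231.3 139.5]
>118 [308, 397, 18, 3, 29] [ 65.9   0.7 123. ] min [ 62. -22. 118.] max [ 68.  21. 131.] mid [ 64.8  -0.6 124.5]
-0.9331634089901581
```

View pics/topz.png

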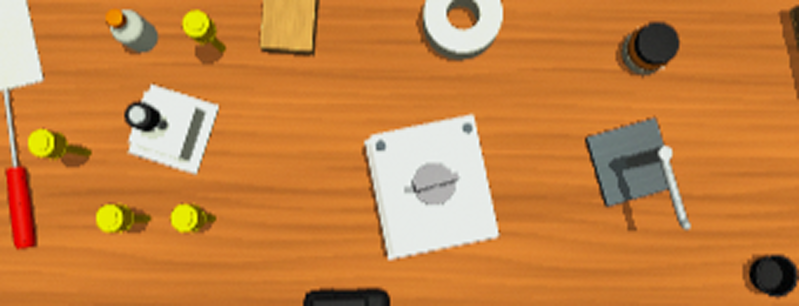

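View pics/scenez.png

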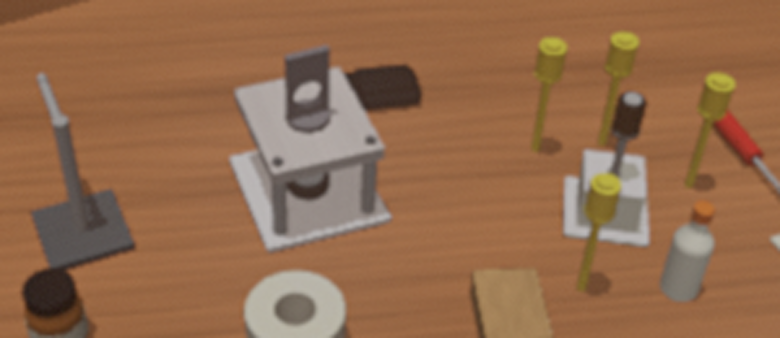

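```bash
python3 - <<'E'
from h import *
T=dict(np.load("top0.npz"));S=dict(np.load("scene0.npz"))
def rect(P,n):
    r=cv2.minAreaRect(P[:,:2].astype(np.float32));print(n,len(P),np.round(r[0],1),np.round(r[1],1),round(r[2],1),'z',np.round(np.median(P[:,2]),1))
for nm,im in (("top",T),("scene",S)):
    W=cloud(im);F=im["frame"].astype(int)
    ok=~np.isnan(W[...,2])
    def sel(cx,cy,r,z0,z1): 
        with np.errstate(invalid='ignore'):
            return ok&(np.hypot(W[...,0]-cx,W[...,1]-cy)<r)&(W[...,2]>z0)&(W[...,2]<z1)
    for (z0,z1,t) in ((106,114,'plate'),(6,14,'base')):
        m=sel(549,-38,115,z0,z1); rect(W[m],nm+t)
    m=sel(549,-38,60,130,205);P=W[m];rect(P,nm+'coverplate'); 
    P=W[sel(549,-38,60,190,205)]; 
    if len(P)>3: rect(P,nm+'covertop')
    P=W[sel(549,-38,60,115,122)]; 
    if len(P)>5: rect(P,nm+'flange')
    rect(W[sel(590,-285,90,9,16)],nm+'pegbase')
    P=W[sel(590,-285,90,140,175)]; rect(P,nm+'peg'); 
    q=P[:,:2]-P[:,:2].mean(0);u,s,v=np.linalg.svd(q,full_matrices=False);print(v[0],np.degrees(np.arctan2(v[0][1],v[0][0])), P[:,:2].mean(0),(q@v[0]).min(),(q@v[0]).max())
    P=W[sel(590,-285,90,30,130)]; 
    if len(P)>5: rect(P,nm+'post')
    rect(W[sel(608,262,60,55,64)],nm+'holderblock'); rect(W[sel(608,262,75,3,9)],nm+'holderfoot')
    P=W[sel(616,280,25,158,172)]; rect(P,nm+'head'); print(P.mean(0))
    P=W[sel(616,280,35,65,117)]; 
    if len(P)>3: print('stem',len(P),P.mean(0))
E
```

```text
topplate 2014 [548.6 -39.4] [139.8 120.1] 12.6 z 109.3
topbase 158 [544.4 -23.4] [148.9 172.8] 12.0 z 9.0
topcoverplate 76 [549.8 -38.9] [ 8.1 45.7] 16.0 z 196.6
topcovertop 65 [549.8 -38.7] [ 8.1 45.5] 16.0 z 197.0
topflange 155 [556.7 -53.3] [45.7 76.3] 26.5 z 117.4
toppegbase 676 [ 585.3 -284.9] [89.9 89.5] 16.4 z 11.8
toppeg 167 [ 549. -295.] [90.7 14.5] 15.6 z 154.2
[-0.95281827 -0.30354135] -162.3295704992894 [ 552.40160041 -294.07044698] -41.77515319291514 49.027592801256084
toppost 54 [ 584.5 -281. ] [15.4  7.9] 11.2 z 82.5
topholderblock 397 [617.5 283.4] [64.5 63.8] 73.7 z 59.2
topholderfoot 312 [606.6 262.9] [139.6 137.8] 59.9 z 5.2
tophead 104 [617.8 283.2] [28.3 28.5] 20.3 z 162.3
[617.16118046 282.49491066 162.49093417]
stem 6 [616.57370476 279.26974435  75.73344739]
sceneplate 1199 [550.  -38.8] [144.5 121.5] 12.1 z 109.4
scenebase 971 [549.5 -39.7] [154.6 140.1] 12.5 z 9.4
scenecoverplate 317 [551.4 -38.9] [16.3 48.1] 10.7 z 174.7
scenecovertop 74 [550.4 -38.7] [13.9 46.5] 13.9 z 195.7
sceneflange 100 [553.3 -40.4] [45.7 41.2] 39.6 z 117.6
scenepegbase 660 [ 586.2 -285.1] [92.8 89.9] 16.8 z 11.6
scenepeg 126 [ 552.1 -296.9] [91.4 15.3] 18.9 z 154.2
[0.95709485 0.28977482] 16.844475199957373 [ 561.0231792  -292.90399003] -55.319494596790605 35.9303081797032
scenepost 168 [ 589.  -284.6] [11.  15.6] 12.1 z 81.9
sceneholderblock 263 [618.6 282.5] [64.5 67.8] 71.0 z 59.2
sceneholderfoot 228 [616.  272.4] [113.8 129.4] 6.0 z 5.4
scenehead 68 [619.  283.2] [28.2 28.6] 57.0 z 162.4
[621.32082019 281.76178058 162.43735534]
stem 46 [621.22819263 282.03806837  88.77900376]
```

```bash
cat >> h.py <<'E'
def plan(tgt,yaw=None,s=None):
    from bench import ctrl
    s=s or ctrl.observe();R=Rr.from_quat(s['tcp_rot']).as_matrix();p=np.array(s['tool_pos'])
    d=R.T@(np.array(tgt)-p)/1000
    if yaw is None: rv=np.zeros(3)
    else:
        a=np.radians(yaw);x=np.array([np.cos(a),np.sin(a),0]);y=np.array([0,0,-1.]);Q=np.stack([x,y,np.cross(x,y)],1)
        rv=np.degrees(Rr.from_matrix(R.T@Q).as_rotvec())
    print('t',round(s['time'],2),'pos',np.round(p,1),'rv',np.round(rv,2),'d',np.round(d,4),'rows>=',np.linalg.norm(d)/.0417,np.linalg.norm(rv)/7.16,'w',s['grip_width'],'F',np.round(s['ft_force'],1))
E
python3 - <<'E'
from h import *
plan([550,-39,260],-74)
plan([550,-39,163],-74)
E
```

```text
t 0.15 pos [ 216.5 -612.4  213.8] rv [ 0.    3.46 -0.08] d [-0.4296 -0.0456  0.5056] rows>= 15.94685038133559 0.4839860985716953 w 91.96947409978316 F [ 0.6 -0.5  0.6]
t 0.15 pos [ 216.5 -612.4  213.8] rv [ 0.    3.46 -0.08] d [-0.4294  0.0514  0.5056] rows>= 15.955045312496061 0.4839860985716953 w 91.96947409978316 F [ 0.6 -0.5  0.6]
```

```bash
python3 -m inch '[[0,3.5,0,-0.43,-0.046,0.506,0],[0,3.5,0,-0.43,-0.046,0.506,0],[0,3.5,0,-0.43,-0.046,0.506,0],[0,3.5,0,-0.43,-0.046,0.506,0],[0,3.5,0,-0.43,-0.046,0.506,0],[0,3.5,0,-0.43,-0.046,0.506,0],[0,3.5,0,-0.43,-0.046,0.506,0],[0,3.5,0,-0.43,-0.046,0.506,0],[0,3.5,0,-0.43,-0.046,0.506,0],[0,3.5,0,-0.43,-0.046,0.506,0],[0,3.5,0,-0.43,-0.046,0.506,0],[0,3.5,0,-0.43,-0.046,0.506,0],[0,3.5,0,-0.43,-0.046,0.506,0],[0,3.5,0,-0.43,-0.046,0.506,0],[0,3.5,0,-0.43,-0.046,0.506,0],[0,3.5,0,-0.43,-0.046,0.506,0],[0,3.5,0,-0.43,-0.046,0.506,0],[0,3.5,0,-0.43,-0.046,0.506,0],[0,3.5,0,-0.43,-0.046,0.506,0],[0,3.5,0,-0.43,-0.046,0.506,0]]' 20
python3 - <<'E'
from h import *
from bench import ctrl
plan([550,-39,163],-74)
im=ctrl.get_image("wrist");cv2.imwrite("pics/w1.png",im["frame"][:,:,::-1]);np.savez("w1.npz",**im)
W=wcloud(im)
with np.errstate(invalid='ignore'):
  for z0,z1 in((190,205),(106,113)):
    m=(np.hypot(W[...,0]-549,W[...,1]+38)<110)&(W[...,2]>z0)&(W[...,2]<z1);P=W[m];print(len(P),cv2.minAreaRect(P[:,:2].astype(np.float32)) if len(P)>5 else 0)
E
```

```text
time: 1.82
tool_pos: [549.7, -40.6, 260.2]
tcp_rot: [0.565, -0.427, 0.426, -0.564]
ft_force: [-0.9, -0.5, 0.2]
grip_width: 91.8
t 1.82 pos [549.7 -40.6 260.2] rv [ 0.07 -0.18  0.03] d [-0.0015  0.0972  0.0009] rows>= 2.331189080712744 0.027153173108827332 w 91.81041124354971 F [-0.9 -0.5  0.2]
742 ((546.0610961914062, -39.57913589477539), (8.7838134765625, 45.797847747802734), 15.310080528259277)
10349 ((544.518310546875, -40.28326416015625), (140.7600555419922, 120.59683227539062), 12.447406768798828)
```

View pics/w1.png

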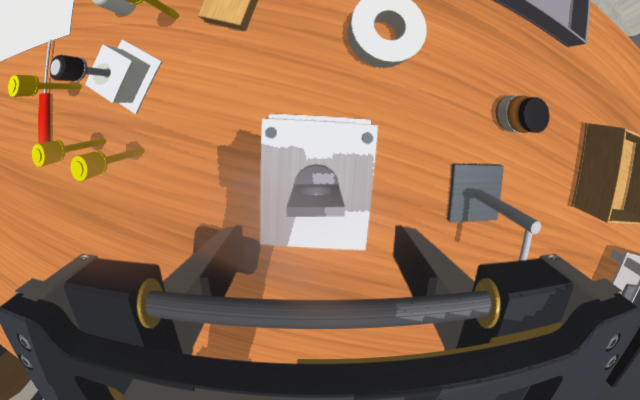

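```bash
python3 -m inch '[[0,0,0,-0.0015,0.04,0,0],[0,0,0,-0.0015,0.075,0,0],[0,0,0,-0.0015,0.096,0,0],[0,0,0,-0.0015,0.096,0,0],[0,0,0,-0.0015,0.096,0,130],[0,0,0,-0.0015,0.096,0,160],[0,0,0,-0.0015,0.096,0,200],[0,0,0,-0.0015,0.096,0,200],[0,0,0,-0.0015,0.096,0,200],[0,0,0,-0.0015,0.096,0,200],[0,0,0,-0.0015,0.096,0,200]]' 20
python3 - <<'E'
from h import *
plan([550,-39,263],-74)
E
```

```text
time: 2.78
tool_pos: [550.2, -37.4, 165.0]
tcp_rot: [-0.564, 0.425, -0.426, 0.565]
ft_force: [0.4, -0.7, 0.6]
grip_width: 46.9
t 2.78 pos [550.2 -37.4 165. ] rv [-0.04 -0.03  0.02] d [ 0.0015 -0.098  -0.0006] rows>= 2.3492535758572317 0.008041770132013286 w 46.91551808715805 F [ 0.4 -0.7  0.6]
```

Gripped (46.9 mm). Lift gently.

```bash
python3 -m inch '[[0,0,0,0,-0.005,0,210],[0,0,0,0,-0.02,0,210],[0,0,0,0,-0.045,0,210],[0,0,0,0,-0.065,0,210],[0,0,0,0,-0.07,0,210],[0,0,0,0,-0.07,0,210]]' 25
python3 - <<'E'
from h import *
from bench import ctrl
plan([550,-39,263],-74)
for n in("scene","top","wrist"):
    im=ctrl.get_image(n);np.savez(n+"2.npz",**im);W=wcloud(im) if n=="wrist" else cloud(im)
    cv2.imwrite(f"pics/{n}2.png",im["frame"][:,:,::-1])
    with np.errstate(invalid='ignore'):
      for z0,z1 in((106,113),(183,205),(208,262)):
        m=(np.hypot(W[...,0]-549,W[...,1]+38)<(110 if z0<150 else 40))&(W[...,2]>z0)&(W[...,2]<z1);P=W[m];print(n,z0,len(P),cv2.minAreaRect(P[:,:2].astype(np.float32)) if len(P)>5 else 0, P.max(0) if len(P) else 0)
E
```

```text
time: 3.28
tool_pos: [550.9, -37.3, 236.1]
tcp_rot: [-0.564, 0.425, -0.427, 0.565]
ft_force: [-0.1, 0.2, -0.6]
grip_width: 45.8
t 3.28 pos [550.9 -37.3 236.1] rv [-0.17 -0.03  0.08] d [ 0.0014 -0.0269 -0.0013] rows>= 0.6462383217056366 0.026733909438236562 w 45.842983981244835 F [-0.1  0.2 -0.6]
scene 106 1405 ((548.6580200195312, -39.35429382324219), (144.66763305664062, 121.5916976928711), 12.274131774902344) [630.4719276   33.82604274 112.90632997]
scene 183 195 ((555.5128784179688, -37.74562072753906), (41.88111877441406, 42.316261291503906), 58.36701202392578) [576.15757262 -15.76451629 204.91371653]
scene 208 323 ((556.9332275390625, -37.638240814208984), (19.514066696166992, 73.89259338378906), 13.038677215576172) [573.39849774  -1.43884757 261.80531009]
top 106 23 ((536.8275146484375, 16.81207847595215), (138.36587524414062, 4.751793384552002), 12.566341400146484) [603.83615231  34.18318474 111.19332454]
top 183 0 0 0
top 208 0 0 0
wrist 106 9391 ((555.6031494140625, -37.412498474121094), (118.31099700927734, 121.18767547607422), 12.730300903320312) [625.28124439  32.80120564 112.9995541 ]
wrist 183 2278 ((549.1370239257812, -37.75611877441406), (41.64990997314453, 41.480316162109375), 72.85240173339844) [569.05548101 -15.79168095 204.98533053]
wrist 208 3277 ((549.9039916992188, -37.57503128051758), (16.53219985961914, 74.13241577148438), 16.03692626953125) [ 5.67240175e+02 -7.70325521e-02  2.61986753e+02]
```

View pics/scene2.png

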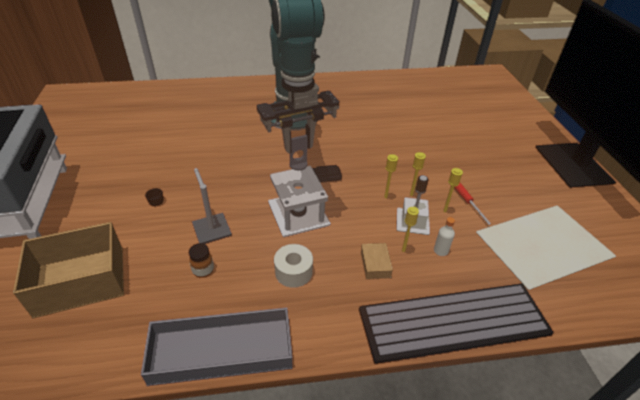

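View pics/wrist2.png

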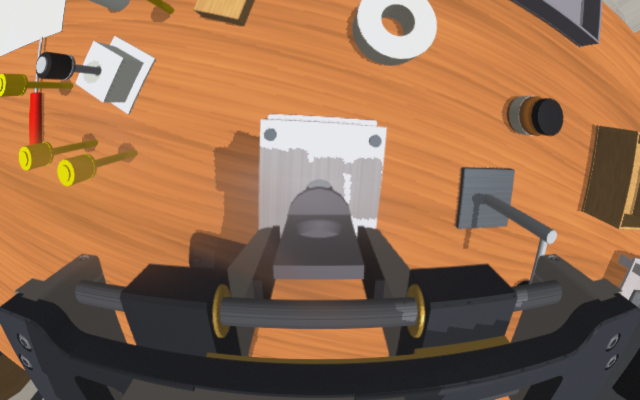

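```bash
python3 - <<'E'
from h import *
plan([470,-319,234],-73.4)
E
```

```text
t 3.43 pos [549.1 -37.5 233.2] rv [ 0.13 -0.63 -0.04] d [ 0.2489 -0.0006 -0.1534] rows>= 7.0128698061814925 0.09067399385406916 w 45.74615617197696 F [ 0.4  0.  -0.7]
```

```bash
python3 -m inch '[[0,-0.6,0,0.025,0,-0.015,210],[0,-0.6,0,0.06,0,-0.037,210],[0,-0.6,0,0.09,0,-0.055,210],[0,-0.6,0,0.12,0,-0.074,210],[0,-0.6,0,0.15,0,-0.092,210],[0,-0.6,0,0.18,0,-0.111,210],[0,-0.6,0,0.21,0,-0.129,210],[0,-0.6,0,0.235,0,-0.145,210],[0,-0.6,0,0.249,0,-0.154,210],[0,-0.6,0,0.249,0,-0.154,210],[0,-0.6,0,0.249,0.02,-0.154,210],[0,-0.6,0,0.249,0.045,-0.154,210],[0,-0.6,0,0.249,0.06,-0.154,210],[0,-0.6,0,0.249,0.06,-0.154,210],[0,-0.6,0,0.249,0.06,-0.154,210]]'
python3 - <<'E'
from h import *
from bench import ctrl
plan([539.7,-298.7,173],-73.4)
for n in("scene","top","wrist"):
    im=ctrl.get_image(n);np.savez(n+"3.npz",**im);f=im["frame"][:,:,::-1]
    if n!="wrist": f=f[100:260,130:330] if n=="scene" else f[150:260,380:480];f=cv2.resize(f,None,fx=3.7,fy=3.7)
    cv2.imwrite(f"pics/{n}3.png",f)
W=wcloud(im)
with np.errstate(invalid='ignore'):
    m=(np.hypot(W[...,0]-590,W[...,1]+285)<85)&(W[...,2]>9)&(W[...,2]<15);P=W[m];print(cv2.minAreaRect(P[:,:2].astype(np.float32)))
    m=(np.hypot(W[...,0]-540,W[...,1]+298)<38)&(W[...,2]>146)&(W[...,2]<170);P=W[m];print(len(P),cv2.minAreaRect(P[:,:2].astype(np.float32)),np.percentile(P[:,2],95))
plan([539.7,-298.7,173],-73.4)
E
```

```text
time: 4.68
tool_pos: [470.0, -317.6, 173.2]
tcp_rot: [-0.567, 0.424, -0.421, 0.567]
ft_force: [0.0, 0.9, -1.4]
grip_width: 45.3
t 4.68 pos [ 470.  -317.6  173.2] rv [ 0.1   0.04 -0.17] d [0.0018 0.0001 0.0722] rows>= 1.7312746862627204 0.027860337229588274 w 45.27409217413802 F [ 0.   0.9 -1.4]
((580.9923706054688, -286.4242858886719), (90.39540100097656, 90.4394302368164), 16.548080444335938)
2074 ((540.320068359375, -299.065185546875), (75.7317886352539, 12.1485013961792), 17.781723022460938) 161.8565336128697
t 4.83 pos [ 471.3 -319.1  175.6] rv [-0.07 -0.    0.07] d [0.     0.0027 0.0714] rows>= 1.7123995671707828 0.0143730103180916 w 46.02251972327139 F [-0.3  0.1 -0. ]
```

View pics/scene3.png

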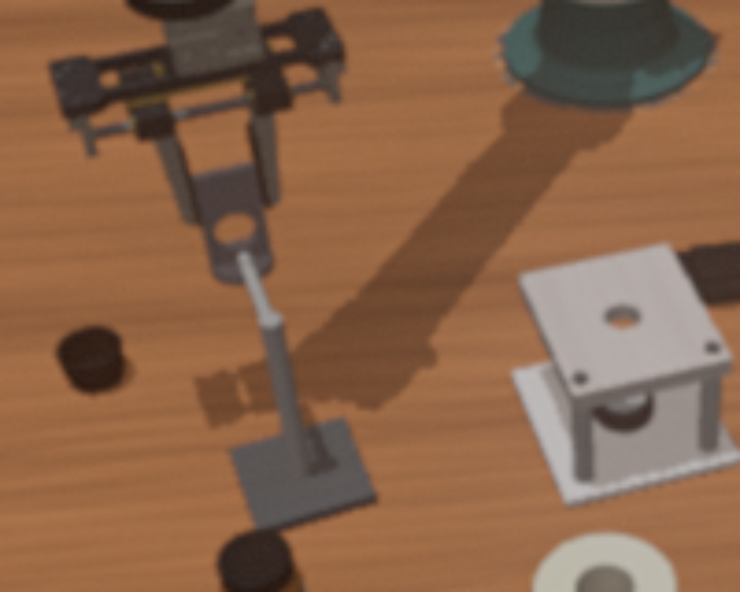

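View pics/wrist3.png

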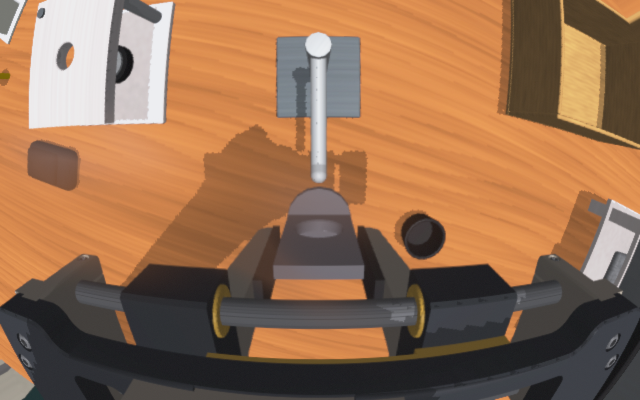

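```bash
python3 -m inch '[[0,0,0,0,0,0.012,210],[0,0,0,0,0,0.024,210],[0,0,0,0,0,0.036,210],[0,0,0,0,0,0.04,210],[0,0,0,0,0,0.04,210]]'
```

```text
time: 5.25
tool_pos: [510.8, -306.4, 174.6]
tcp_rot: [-0.567, 0.422, -0.422, 0.568]
ft_force: [-0.4, 0.2, -1.3]
grip_width: 45.4
```

```bash
python3 -m inch '[[0,0,0,0,0,0.012,210],[0,0,0,0,0,0.024,210],[0,0,0,0,0,0.032,210],[0,0,0,0,0,0.032,210]]'
python3 - <<'E'
from h import *
from bench import ctrl
plan([539.7,-298.7,160],-73.4)
for n in("scene","wrist"):
    im=ctrl.get_image(n);np.savez(n+"4.npz",**im);f=im["frame"][:,:,::-1]
    if n!="wrist": f=f[100:260,130:330] if n=="scene" else f[150:260,380:480];f=cv2.resize(f,None,fx=3.7,fy=3.7)
    cv2.imwrite(f"pics/{n}4.png",f)
plan([539.7,-298.7,160],-73.4)
E
```

```text
time: 5.58
tool_pos: [541.7, -297.1, 174.5]
tcp_rot: [-0.567, 0.422, -0.422, 0.568]
ft_force: [-0.2, 0.5, -0.8]
grip_width: 45.6
t 5.58 pos [ 541.7 -297.1  174.5] rv [-0.09  0.1  -0.02] d [ 0.0009  0.0145 -0.0024] rows>= 0.3535934372468011 0.01900511168131425 w 45.62291304082814 F [-0.2  0.5 -0.8]
t 5.68 pos [ 539.6 -298.3  174.3] rv [ 0.03  0.01 -0.02] d [ 0.0004  0.0143 -0.0001] rows>= 0.3429201326373746 0.005091716446508879 w 46.029356632474794 F [ 0.7  0.2 -1.2]
```

View pics/scene4.png

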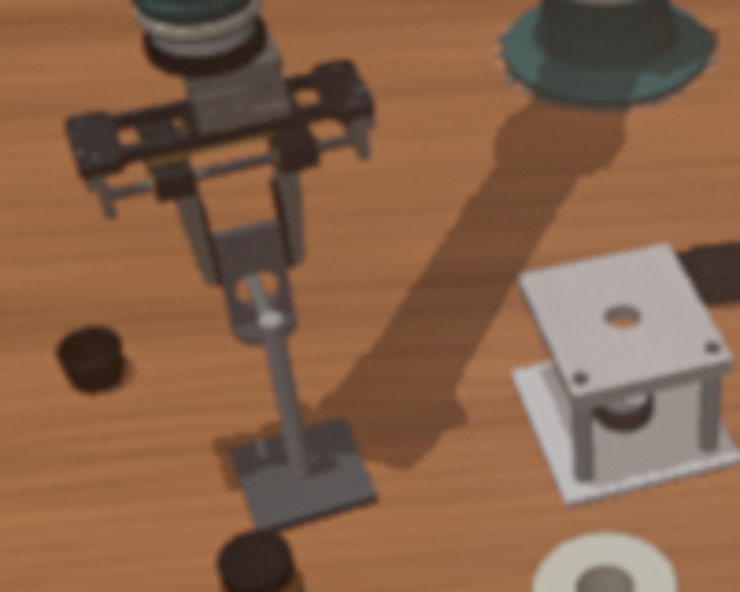

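View pics/wrist4.png

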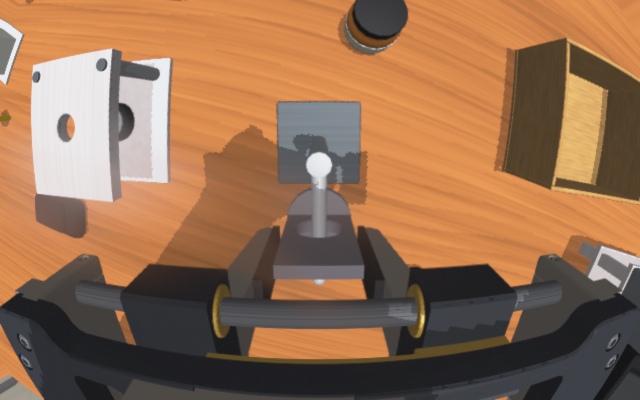

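```bash
python3 -m inch '[[0,0,0,0,0.005,0,210],[0,0,0,0,0.01,0,210],[0,0,0,0,0.011,0,210],[0,0,0,0,0.012,0,210],[0,0,0,0,0.012,0,210]]'; python3 -m inch '[[0,0,0,0,0.001,0,210],[0,0,0,0,0.002,0,210],[0,0,0,0,0.002,0,210]]'
```

```text
time: 6.1
tool_pos: [539.0, -298.7, 162.2]
tcp_rot: [0.567, -0.423, 0.423, -0.567]
ft_force: [-0.1, 0.1, -0.6]
grip_width: 45.8
time: 6.35
tool_pos: [539.3, -298.6, 160.5]
tcp_rot: [0.567, -0.423, 0.423, -0.567]
ft_force: [1.1, 0.0, -0.4]
grip_width: 45.6
```

```bash
python3 -m inch '[[0,0,0,0,0.001,0,210],[0,0,0,0,0.0015,0,210],[0,0,0,0,0.0015,0,210]]'; python3 -m inch '[[0,0,0,0,0.001,0,210],[0,0,0,0,0.0015,0,210],[0,0,0,0,0.0015,0,210]]'
```

```text
time: 6.6
tool_pos: [539.5, -298.6, 159.4]
tcp_rot: [0.567, -0.423, 0.423, -0.567]
ft_force: [-0.4, 0.4, 1.2]
grip_width: 46.1
time: 6.85
tool_pos: [539.7, -298.7, 159.1]
tcp_rot: [0.567, -0.422, 0.423, -0.567]
ft_force: [-2.8, 2.0, 7.6]
grip_width: 45.4
```

```bash
python3 -m inch '[[0,0,0,0,-0.001,0,210],[0,0,0,0,-0.001,0,120],[0,0,0,0,-0.001,0,110],[0,0,0,0,-0.001,0,90],[0,0,0,0,-0.001,0,60],[0,0,0,0,-0.001,0,40],[0,0,0,0,-0.001,0,40]]'
python3 - <<'E'
from h import *
from bench import ctrl
for n in("scene","wrist"):
    im=ctrl.get_image(n);np.savez(n+"5.npz",**im);f=im["frame"][:,:,::-1]
    if n!="wrist": f=f[100:260,130:330] if n=="scene" else f[150:260,380:480];f=cv2.resize(f,None,fx=3.7,fy=3.7)
    cv2.imwrite(f"pics/{n}5.png",f)
plan([539.7,-298.7,260],-73.4)
E
```

```text
time: 7.43
tool_pos: [539.4, -298.6, 158.4]
tcp_rot: [0.567, -0.423, 0.423, -0.567]
ft_force: [0.5, 0.2, 0.6]
grip_width: 76.3
t 7.53 pos [ 539.4 -298.6  158.5] rv [ 0.   -0.04 -0.  ] d [ 0.0002 -0.1015  0.0002] rows>= 2.4345269362019724 0.005249996715956957 w 77.6362155712962 F [-0.3  0.   0.5]
```

View pics/scene5.png

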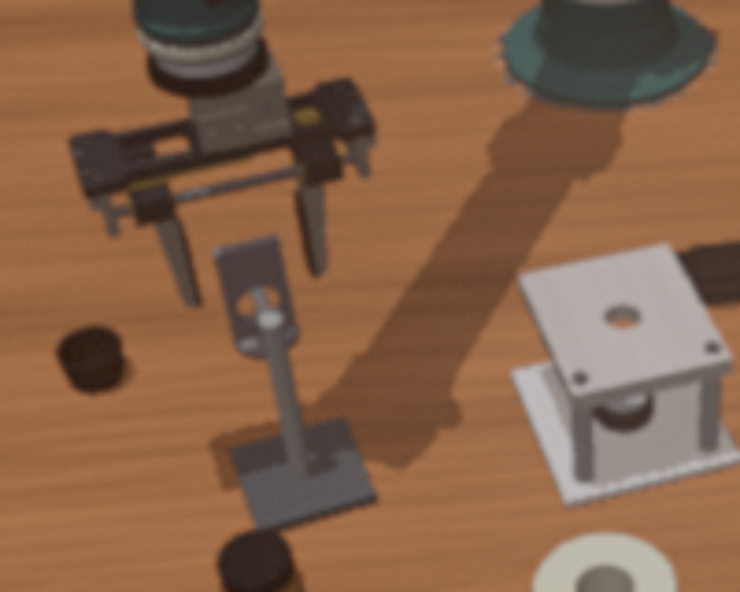

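View pics/wrist5.png

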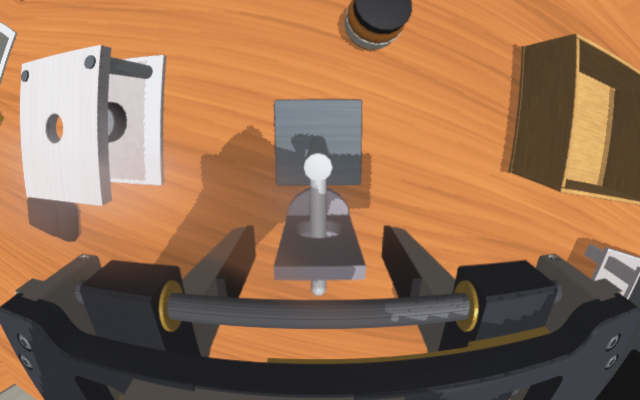

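```bash
python3 -m inch '[[0,0,0,0,-0.03,0,30],[0,0,0,0,-0.07,0,0],[0,0,0,0,-0.11,0,0],[0,0,0,0,-0.13,0,0],[0,0,0,0,-0.13,0,0]]'
python3 - <<'E'
from h import *
from bench import ctrl
plan([618,283,280],-100)
im=ctrl.get_image("scene");f=im["frame"][:,:,::-1][100:260,130:330];cv2.imwrite("pics/s6.png",cv2.resize(f,None,fx=3.7,fy=3.7))
E
```

```text
time: 7.95
tool_pos: [542.1, -299.7, 294.8]
tcp_rot: [-0.566, 0.419, -0.426, 0.567]
ft_force: [-0.5, -0.4, -0.1]
grip_width: 91.6
t 7.95 pos [ 542.1 -299.7  294.8] rv [-0.51 26.56  0.31] d [-0.5369  0.0126  0.2388] rows>= 14.095042783667962 3.7108652342375965 w 91.55816158263683 F [-0.5 -0.4 -0.1]
```

View pics/s6.png

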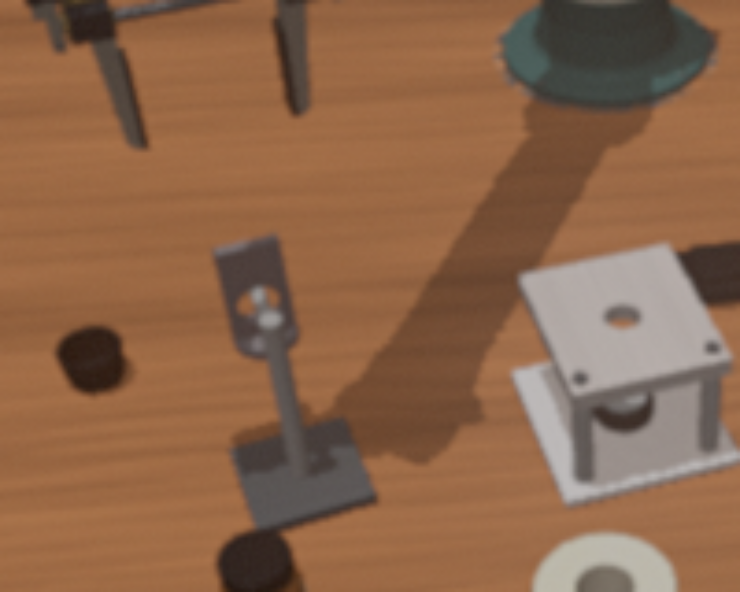

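The cover hangs on the peg (eye at ~(258,300), cover still upright). On to the probe.

```bash
python3 -m inch '[[0,26.5,0,-0.537,0.012,0.239,0],[0,26.5,0,-0.537,0.012,0.239,0],[0,26.5,0,-0.537,0.012,0.239,0],[0,26.5,0,-0.537,0.012,0.239,0],[0,26.5,0,-0.537,0.012,0.239,0],[0,26.5,0,-0.537,0.012,0.239,0],[0,26.5,0,-0.537,0.012,0.239,0],[0,26.5,0,-0.537,0.012,0.239,0],[0,26.5,0,-0.537,0.012,0.239,0],[0,26.5,0,-0.537,0.012,0.239,0],[0,26.5,0,-0.537,0.012,0.239,0],[0,26.5,0,-0.537,0.012,0.239,0],[0,26.5,0,-0.537,0.012,0.239,0],[0,26.5,0,-0.537,0.012,0.239,0],[0,26.5,0,-0.537,0.012,0.239,0],[0,26.5,0,-0.537,0.012,0.239,0],[0,26.5,0,-0.537,0.012,0.239,0],[0,26.5,0,-0.537,0.012,0.239,0]]' 25
python3 - <<'E'
from h import *
from bench import ctrl
im=ctrl.get_image("wrist");cv2.imwrite("pics/w7.png",im["frame"][:,:,::-1]);W=wcloud(im)
with np.errstate(invalid='ignore'):
    m=(np.hypot(W[...,0]-618,W[...,1]-283)<30)&(W[...,2]>157)&(W[...,2]<170);P=W[m];print(len(P),cv2.minAreaRect(P[:,:2].astype(np.float32)),P.mean(0))
    m=(np.hypot(W[...,0]-618,W[...,1]-283)<60)&(W[...,2]>56)&(W[...,2]<64);P=W[m];print(len(P),cv2.minAreaRect(P[:,:2].astype(np.float32)))
plan([618,283,122],-100)
E
```

```text
time: 9.5
tool_pos: [615.6, 281.7, 275.4]
tcp_rot: [0.455, -0.542, 0.542, -0.453]
ft_force: [0.4, 0.1, -0.2]
grip_width: 92.5
755 ((614.6010131835938, 282.783203125), (29.46442413330078, 28.57314109802246), 78.78892517089844) [615.2739175  282.38419475 164.88853129]
1775 ((614.1992797851562, 282.4078674316406), (64.84212493896484, 64.22553253173828), 73.57260131835938)
t 9.55 pos [615.9 281.4 276. ] rv [ 0.01 -0.12  0.11] d [-0.0022  0.154   0.0018] rows>= 3.692836969932714 0.02242938278843322 w 91.66052369833162 F [-0.4 -0.4  0.6]
```

View pics/w7.png

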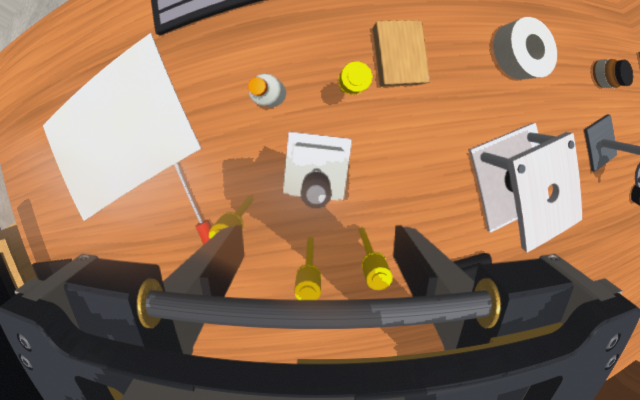

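```bash
python3 -m inch '[[0,0,0,-0.002,0.03,0.001,0],[0,0,0,-0.002,0.07,0.001,0],[0,0,0,-0.002,0.11,0.001,0],[0,0,0,-0.002,0.14,0.001,0],[0,0,0,-0.002,0.154,0.001,0],[0,0,0,-0.002,0.154,0.001,0],[0,0,0,-0.002,0.154,0.001,0]]'
python3 - <<'E'
from h import *
from bench import ctrl
plan([617.5,283,122],-100)
im=ctrl.get_image("wrist");cv2.imwrite("pics/w8.png",im["frame"][:,:,::-1]);
im=ctrl.get_image("scene");cv2.imwrite("pics/s8.png",cv2.resize(im["frame"][100:260,330:530,::-1],None,fx=3.7,fy=3.7));
E
```

```text
time: 10.13
tool_pos: [617.5, 285.1, 123.3]
tcp_rot: [0.454, -0.542, 0.542, -0.455]
ft_force: [1.1, 0.7, 0.4]
grip_width: 92.1
t 10.13 pos [617.5 285.1 123.3] rv [-0.03 -0.03 -0.  ] d [0.0021 0.0013 0.0004] rows>= 0.060160941953551296 0.005665521387492875 w 92.07219647012543 F [1.1 0.7 0.4]
```

View pics/w8.png

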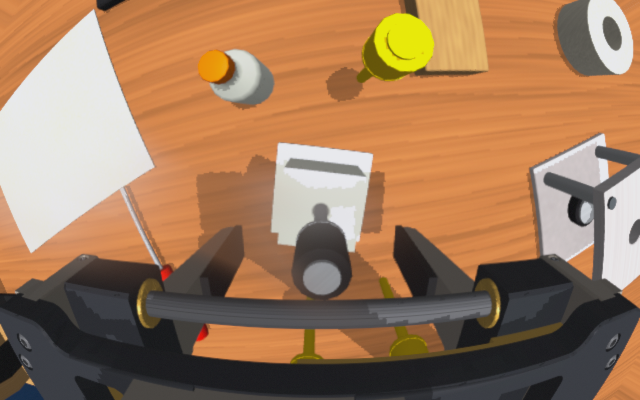

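View pics/s8.png

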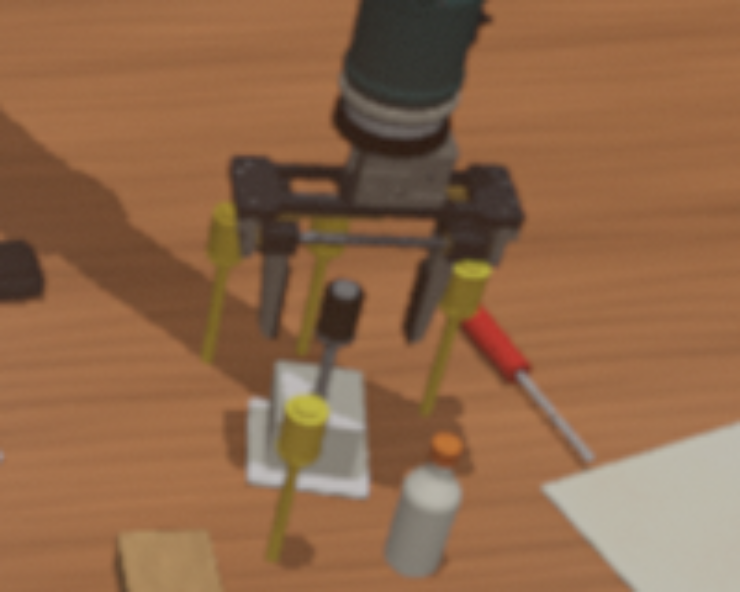

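```bash
python3 -m inch '[[0,0,0,0.001,0.001,0,120],[0,0,0,0.001,0.001,0,150],[0,0,0,0.001,0.001,0,170],[0,0,0,0.001,0.001,0,200],[0,0,0,0.001,0.001,0,240],[0,0,0,0.001,0.001,0,240],[0,0,0,0.001,0.001,0,240],[0,0,0,0.001,0.001,0,240]]' 30
python3 -m inch '[[0,0,0,0,-0.002,0,240],[0,0,0,0,-0.005,0,240],[0,0,0,0,-0.01,0,240],[0,0,0,0,-0.02,0,240],[0,0,0,0,-0.035,0,240],[0,0,0,0,-0.05,0,240],[0,0,0,0,-0.065,0,240],[0,0,0,0,-0.085,0,240],[0,0,0,0,-0.105,0,240],[0,0,0,0,-0.125,0,240],[0,0,0,0,-0.14,0,240],[0,0,0,0,-0.14,0,240]]'
python3 - <<'E'
from h import *
from bench import ctrl
plan([550,-39,320],-100)
im=ctrl.get_image("wrist");cv2.imwrite("pics/w9.png",im["frame"][:,:,::-1]);
im=ctrl.get_image("scene");cv2.imwrite("pics/s9.png",cv2.resize(im["frame"][60:260,330:530,::-1],None,fx=3,fy=3));
E
```

```text
time: 10.9
tool_pos: [616.5, 285.1, 121.5]
tcp_rot: [-0.455, 0.541, -0.541, 0.455]
ft_force: [-0.1, -0.2, 0.6]
grip_width: 40.3
time: 11.9
tool_pos: [618.2, 286.2, 266.5]
tcp_rot: [0.452, -0.541, 0.542, -0.457]
ft_force: [0.3, 0.1, -0.3]
grip_width: 29.1
t 11.9 pos [618.2 286.2 266.5] rv [-0.34  0.06 -0.25] d [ 0.3319 -0.055  -0.0107] rows>= 8.071363684577316 0.060134872163339625 w 29.056715353075262 F [ 0.3  0.1 -0.3]
```

View pics/w9.png

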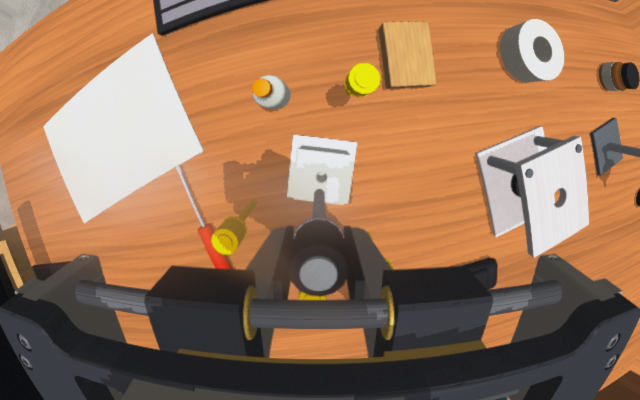

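View pics/s9.png

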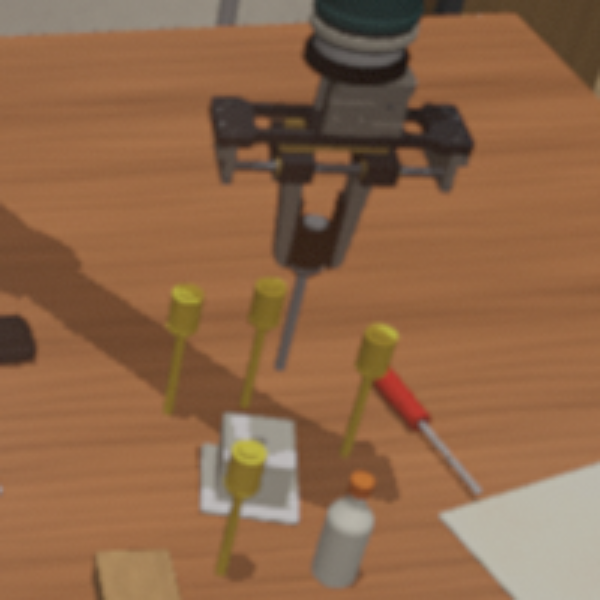

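```bash
cat >> h.py <<'E'
from scipy.optimize import least_squares
def probe(im,wrist=False,zlo=None,verbose=True):
    from bench import ctrl
    s=ctrl.observe();p=np.array(s['tool_pos']);W=wcloud(im) if wrist else cloud(im)
    with np.errstate(invalid='ignore'):
        zmin=p[2]-125 if zlo is None else zlo
        m=(np.hypot(W[...,0]-p[0],W[...,1]-p[1])<22)&(W[...,2]<p[2]-6)&(W[...,2]>zmin)
    P=W[m]
    z0=p[2]
    def ax(q,z):return np.stack([q[0]+q[2]*(z-z0),q[1]+q[3]*(z-z0)],-1)
    f=lambda q:(np.hypot(*(P[:,:2]-ax(q,P[:,2])).T)-5)
    c=im["R"].T@(-im["t"]);dv=(p-c);dv[2]=0;dv/=np.linalg.norm(dv)
    i=np.r_[P[:,:2].mean(0)+3*dv[:2],0,0]
    r=least_squares(f,i,loss='soft_l1',f_scale=1.)
    q=r.x
    if verbose:
        print('wrist' if wrist else 'cam','n',len(P),'axis@TCPz',np.round(q[:2],1),'off from TCP',np.round(q[:2]-p[:2],1),'tilt deg (dx/dz,dy/dz)',np.round(np.degrees(q[2:]),2),'zmin',np.round(np.percentile(P[:,2],[0,2,5,99]),1),'res',np.round(np.median(np.abs(r.fun)),2),'TCP',np.round(p,1))
    return q,z0,P
E
python3 - <<'E'
from h import *
from bench import ctrl
im=ctrl.get_image("scene");np.savez("scene9.npz",**im);probe(im)
im=ctrl.get_image("wrist");np.savez("wrist9.npz",**im);probe(im,True)
E
```

```text
cam n 131 axis@TCPz [618.5 284.5] off from TCP [ 2.4 -0.3] tilt deg (dx/dz,dy/dz) [-0.35  0.25] zmin [148.9 150.5 156.8 248.3] res 0.78 TCP [616.2 284.7 261. ]
wrist n 313 axis@TCPz [614.  283.6] off from TCP [-2. -1.] tilt deg (dx/dz,dy/dz) [-0.01  0.36] zmin [150.1 151.7 156.2 228.8] res 0.22 TCP [615.9 284.6 260.3]
```

```bash
cat >> h.py <<'E'
def hole(im,wrist=False,c=(548,-39)):
    W=wcloud(im) if wrist else cloud(im)
    o=im["R"].T@(-im["t"]);D=W-o
    zt=109.4
    X=o+D*((zt-o[2])/D[...,2])[...,None]
    with np.errstate(invalid='ignore'):
        near=np.hypot(X[...,0]-c[0],X[...,1]-c[1])<30
        m=near&(W[...,2]<zt-3)
    P=X[m][:,:2]
    if len(P)<5: print('none');return
    cc,r=cv2.minEnclosingCircle(P.astype(np.float32))
    print('hole n',len(P),'mean',np.round(P.mean(0),1),'circ',np.round(cc,1),round(r,1))
E
python3 - <<'E'
from h import *
from bench import ctrl
hole(dict(np.load("scene9.npz")));hole(dict(np.load("wrist9.npz")),True)
hole(dict(np.load("scene5.npz")));hole(dict(np.load("wrist5.npz")),True)
im=ctrl.get_image("top");cv2.imwrite("pics/t10.png",im["frame"][:,:,::-1]);hole(im)
plan([547,-39,290],-100)
E
```

```text
hole n 50 mean [550.2 -38.2] circ [547.8 -31.1] 22.2
hole n 141 mean [544.5 -39.4] circ [544.8 -38.9] 12.8
hole n 51 mean [550.3 -39.8] circ [555.3 -41.9] 20.3
hole n 313 mean [545.1 -41.2] circ [544.8 -40.7] 13.4
hole n 107 mean [548.5 -39.6] circ [549.  -39.8] 29.1
t 12.15 pos [615.9 284.6 260. ] rv [0.12 0.07 0.09] d [ 0.3306 -0.0294 -0.0121] rows>= 7.965773858335817 0.02279830729573527 w 29.648161938201724 F [ 0.6  0.5 -1.3]
```

View pics/t10.png

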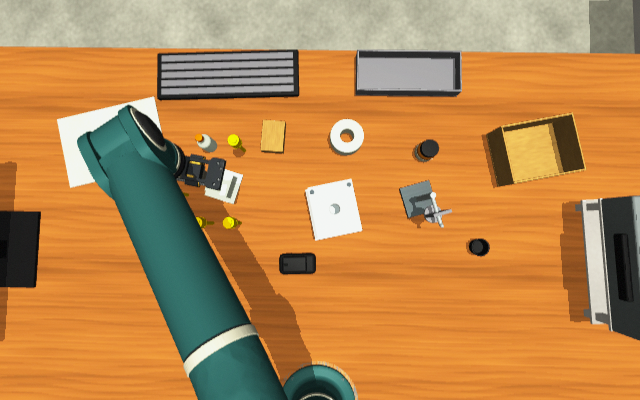

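```bash
python3 -m inch '[[0,0,0,0,-0.02,0,240],[0,0,0,0.015,-0.03,-0.001,240],[0,0,0,0.045,-0.03,-0.002,240],[0,0,0,0.08,-0.03,-0.003,240],[0,0,0,0.115,-0.03,-0.004,240],[0,0,0,0.15,-0.03,-0.005,240],[0,0,0,0.185,-0.03,-0.006,240],[0,0,0,0.22,-0.03,-0.008,240],[0,0,0,0.255,-0.03,-0.009,240],[0,0,0,0.285,-0.03,-0.01,240],[0,0,0,0.31,-0.03,-0.011,240],[0,0,0,0.325,-0.03,-0.012,240],[0,0,0,0.3305,-0.03,-0.012,240],[0,0,0,0.3305,-0.03,-0.012,240],[0,0,0,0.3305,-0.03,-0.012,240],[0,0,0,0.3305,-0.03,-0.012,240]]'
python3 - <<'E'
from h import *
from bench import ctrl
plan([547,-39,233],-100)
im=ctrl.get_image("scene");np.savez("scene11.npz",**im);probe(im,zlo=140);cv2.imwrite("pics/s11.png",cv2.resize(im["frame"][60:260,210:410,::-1],None,fx=3,fy=3))
im=ctrl.get_image("wrist");np.savez("wrist11.npz",**im);probe(im,True,zlo=140);hole(im,True);cv2.imwrite("pics/w11.png",im["frame"][:,:,::-1])
W=wcloud(im)
with np.errstate(invalid='ignore'):
    m=(np.hypot(W[...,0]-549,W[...,1]+38)<110)&(W[...,2]>106)&(W[...,2]<113);P=W[m];print(len(P),cv2.minAreaRect(P[:,:2].astype(np.float32)))
plan([547,-39,233],-100)
E
```

```text
time: 13.48
tool_pos: [547.8, -36.9, 291.5]
tcp_rot: [-0.455, 0.541, -0.541, 0.456]
ft_force: [0.6, 0.3, -1.8]
grip_width: 29.0
t 13.48 pos [547.8 -36.9 291.5] rv [ 0.    0.19 -0.04] d [ 0.0023  0.0585 -0.0004] rows>= 1.4045610569590816 0.026801640474864896 w 28.99781619621029 F [ 0.6  0.3 -1.8]
cam n 119 axis@TCPz [549.1 -38.2] off from TCP [ 1.2 -1.5] tilt deg (dx/dz,dy/dz) [-0.34 -0.43] zmin [175.8 178.4 182.3 277.8] res 0.84 TCP [547.9 -36.8 291.5]
wrist n 313 axis@TCPz [545.7 -37.9] off from TCP [-2.2 -1. ] tilt deg (dx/dz,dy/dz) [-0.03  0.29] zmin [180.1 182.2 186.  259.5] res 0.21 TCP [547.9 -36.8 291.5]
hole n 403 mean [545.  -40.2] circ [544.8 -40.2] 13.6
9033 ((544.3709716796875, -40.26841735839844), (141.01942443847656, 121.37615966796875), 12.500020980834961)
t 13.58 pos [547.9 -36.8 291.5] rv [ 0.01  0.2  -0.03] d [ 0.0023  0.0585 -0.0005] rows>= 1.4035831907021779 0.028854878885184947 w 29.500299393161082 F [-0.6  0.1 -1.5]
```

View pics/s11.png

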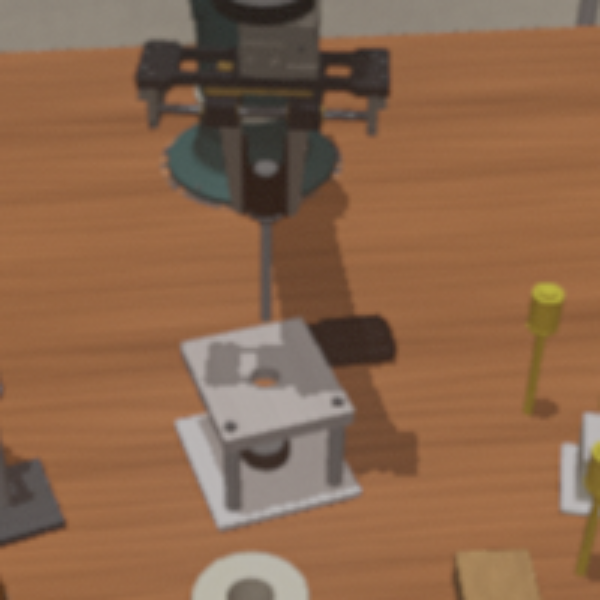

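View pics/w11.png

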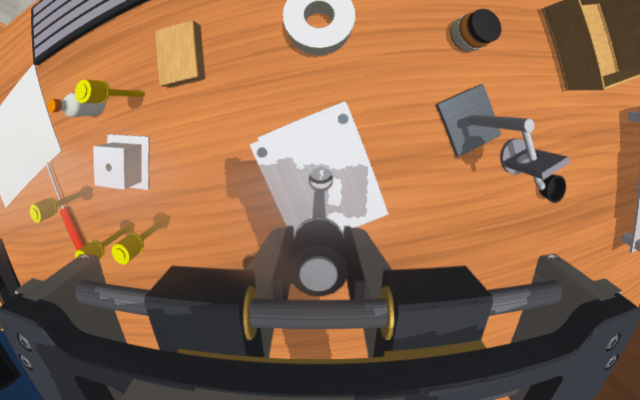

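```bash
python3 -m inch '[[0,0,0,0.0019,0.01,-0.0004,240],[0,0,0,0.0019,0.03,-0.0004,240],[0,0,0,0.0019,0.048,-0.0004,240],[0,0,0,0.0019,0.06,-0.0004,240],[0,0,0,0.0019,0.06,-0.0004,240],[0,0,0,0.0019,0.06,-0.0004,240],[0,0,0,0.0019,0.06,-0.0004,240]]'
python3 - <<'E'
from h import *
from bench import ctrl
im=ctrl.get_image("scene");np.savez("scene12.npz",**im);probe(im,zlo=118);cv2.imwrite("pics/s12.png",cv2.resize(im["frame"][120:240,230:370,::-1],None,fx=5,fy=5))
im=ctrl.get_image("wrist");np.savez("wrist12.npz",**im);probe(im,True,zlo=118);hole(im,True);cv2.imwrite("pics/w12.png",im["frame"][:,:,::-1])
plan([547.2,-38.6,173],-100)
E
```

```text
time: 14.17
tool_pos: [547.6, -40.0, 232.2]
tcp_rot: [0.455, -0.541, 0.542, -0.455]
ft_force: [0.4, -0.3, -1.6]
grip_width: 29.4
cam n 110 axis@TCPz [549.5 -40.8] off from TCP [ 1.7 -0.8] tilt deg (dx/dz,dy/dz) [-0.11 -0.25] zmin [118.4 122.9 126.  221.3] res 0.78 TCP [547.8 -40.1 232.5]
wrist n 313 axis@TCPz [545.7 -41.2] off from TCP [-2.1 -1.1] tilt deg (dx/dz,dy/dz) [-0.14  0.31] zmin [121.4 123.2 127.2 200.3] res 0.24 TCP [547.8 -40.1 232.6]
hole n 417 mean [547.1 -40. ] circ [544.9 -40.1] 14.0
t 14.27 pos [547.8 -40.1 232.6] rv [-0.12  0.07 -0.01] d [-0.0014  0.0596 -0.001 ] rows>= 1.4304044788940917 0.018884522674015424 w 29.347825759378146 F [ 0.3  0.2 -1.9]
```

View pics/s12.png

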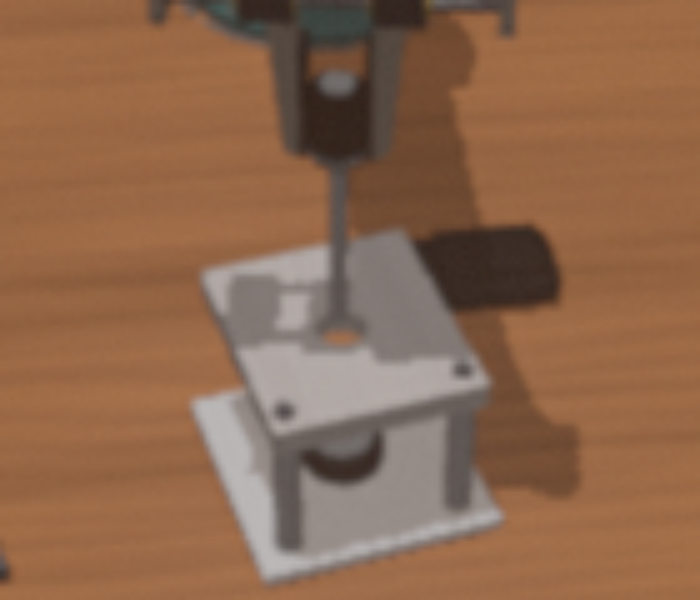

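View pics/w12.png

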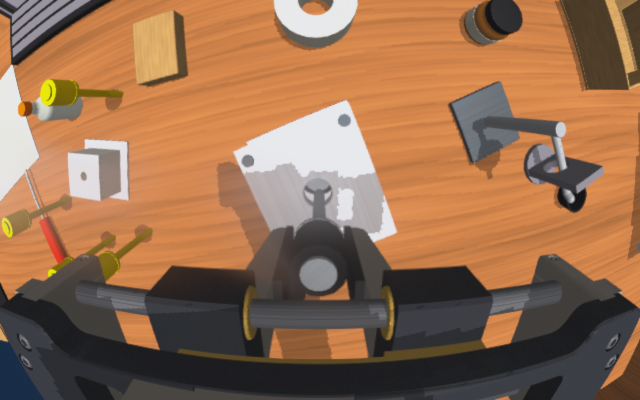

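```bash
python3 -m inch '[[0,0,0,-0.0012,0,-0.0009,240],[0,0,0,-0.0012,0.005,-0.0009,240],[0,0,0,-0.0012,0.013,-0.0009,240],[0,0,0,-0.0012,0.021,-0.0009,240],[0,0,0,-0.0012,0.029,-0.0009,240],[0,0,0,-0.0012,0.037,-0.0009,240],[0,0,0,-0.0012,0.045,-0.0009,240],[0,0,0,-0.0012,0.052,-0.0009,240],[0,0,0,-0.0012,0.057,-0.0009,240],[0,0,0,-0.0012,0.0592,-0.0009,240],[0,0,0,-0.0012,0.0592,-0.0009,240],[0,0,0,-0.0012,0.0592,-0.0009,240],[0,0,0,-0.0012,0.0592,-0.0009,240]]'
python3 - <<'E'
from h import *
from bench import ctrl
im=ctrl.get_image("scene");np.savez("scene13.npz",**im);probe(im,zlo=118);cv2.imwrite("pics/s13.png",cv2.resize(im["frame"][120:240,230:370,::-1],None,fx=5,fy=5))
W=cloud(im)
with np.errstate(invalid='ignore'):
    m=(np.hypot(W[...,0]-549,W[...,1]+39)<10)&(W[...,2]<93)&(W[...,2]>45);print('tip pts',np.round(W[m],0)[:12].tolist())
im=ctrl.get_image("wrist");np.savez("wrist13.npz",**im);probe(im,True,zlo=118);hole(im,True);cv2.imwrite("pics/w13.png",im["frame"][:,:,::-1])
plan([547.2,-38.6,173],-100)
E
```

```text
time: 15.35
tool_pos: [546.7, -38.9, 172.8]
tcp_rot: [0.455, -0.541, 0.542, -0.455]
ft_force: [-0.4, 0.2, -1.8]
grip_width: 29.1
cam n 47 axis@TCPz [549.4 -37.9] off from TCP [2.8 1. ] tilt deg (dx/dz,dy/dz) [2.57 2.55] zmin [119.6 120.2 120.9 160.1] res 0.6 TCP [546.7 -38.9 172.8]
tip pts []
wrist n 122 axis@TCPz [543.9 -40.1] off from TCP [-2.7 -1.2] tilt deg (dx/dz,dy/dz) [-0.84  0.2 ] zmin [118.  118.4 119.4 140.5] res 0.25 TCP [546.6 -38.9 172.8]
hole n 537 mean [547.8 -40.6] circ [547.4 -40.4] 14.9
t 15.45 pos [546.6 -38.9 172.8] rv [-0.05  0.06 -0.  ] d [-0.0004 -0.0002  0.0005] rows>= 0.015486739983857098 0.011409963522531777 w 29.747047434737265 F [ 0.2 -0.8 -0.8]
```

View pics/s13.png

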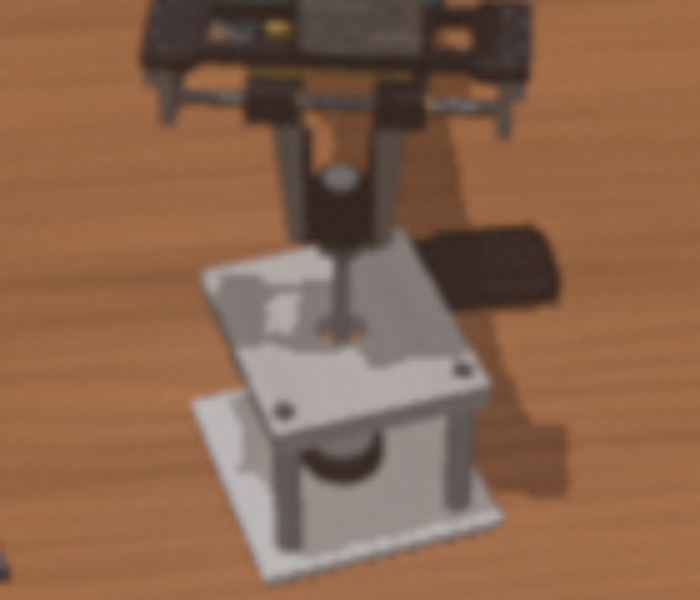

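View pics/w13.png

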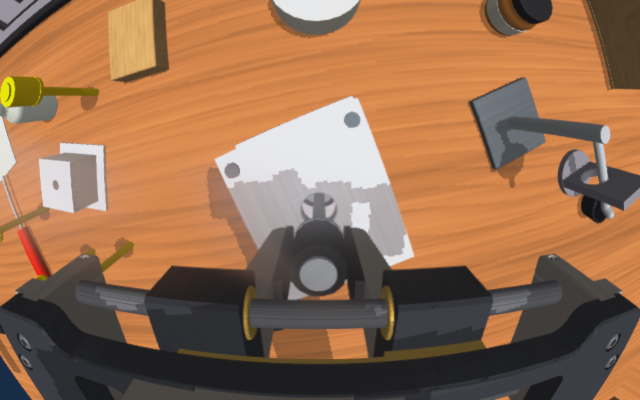

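```bash
python3 -m inch '[[0,0,0,0,0,0,240],[0,0,0,0,0,0,240],[0,0,0,0,0,0,240],[0,0,0,0,0,0,240],[0,0,0,0,0,0,240],[0,0,0,0,0,0,240]]'
python3 - <<'E'
from h import *
from bench import ctrl
im=ctrl.get_image("scene");cv2.imwrite("pics/s14.png",im["frame"][:,:,::-1])
cv2.imwrite("pics/s14z.png",cv2.resize(im["frame"][150:250,170:310,::-1],None,fx=5,fy=5))
W=cloud(im)
with np.errstate(invalid='ignore'):
    m=(np.hypot(W[...,0]-540,W[...,1]+298)<35)&(W[...,2]>165);P=W[m];print(len(P),cv2.minAreaRect(P[:,:2].astype(np.float32)),P[:,2].max())
s=ctrl.observe();print(s['time'],s['tool_pos'],np.abs(s['qd']).max(),s['ft_force'],s['grip_width'])
E
```

```text
time: 15.95
tool_pos: [546.3, -38.9, 172.4]
tcp_rot: [-0.455, 0.541, -0.541, 0.455]
ft_force: [0.9, 0.2, -1.9]
grip_width: 29.5
192 ((539.9195556640625, -299.6438293457031), (12.997814178466797, 45.93919372558594), 16.5825138092041) 194.50434276495676
16.0 [546.32582573 -38.88068406 172.35847539] 0.0022462919959211946 [ 0.02878728  0.43887315 -1.15978401] 29.344285570777654
```

View pics/s14.png

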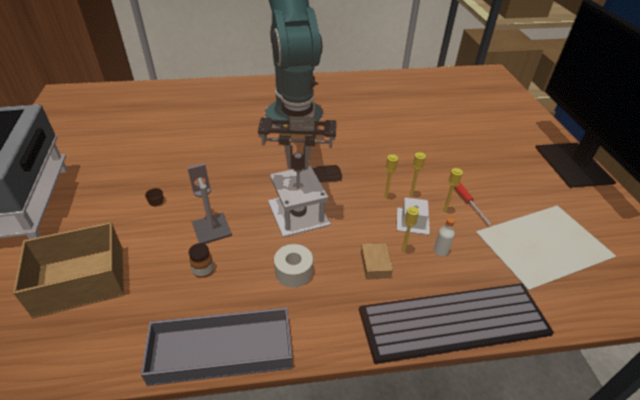

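View pics/s14z.png

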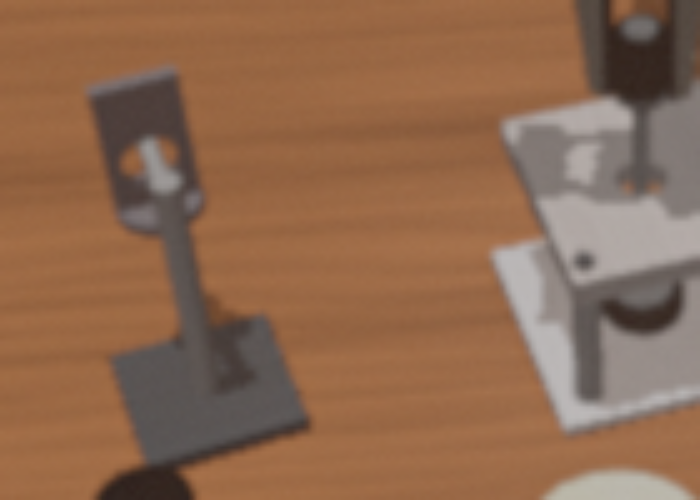

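```bash
python3 -m inch '[[0,0,0,-0.0004,0,0.0006,240],[0,0,0,-0.0004,0,0.0006,240],[0,0,0,-0.0004,0,0.0006,240],[0,0,0,-0.0004,0,0.0006,240],[0,0,0,-0.0004,0,0.0006,240],[0,0,0,-0.0004,0,0.0006,240]]'
python3 - <<'E'
from bench import ctrl
s=ctrl.observe();print(s['tool_pos'],abs(s['qd']).max(),s['ft_force'],s['grip_width'])
print(ctrl.sign_off())
E
```

```text
time: 16.5
tool_pos: [547.0, -38.6, 172.3]
tcp_rot: [-0.455, 0.541, -0.541, 0.455]
ft_force: [-0.2, -0.1, -1.1]
grip_width: 29.5
[546.96820286 -38.58021749 172.32155191] 0.0014793928789397137 [-0.15954586 -0.10096119 -1.12968478] 29.50637561490757
the job is handed in; nothing more can be done
None
```

The cover is off the guide hole and hanging by its eye on the peg, released. The probe is held still by its head in the guide hole, and I handed the job in at about 16.5 s.

**Cover:** it hangs at the peg's middle with its top at about 194 mm, upright in the last scene picture.

**Probe position:** my estimate puts the stem within about 1 mm of the hole's centre. The wrist and scene cameras differ from each other by about 4 mm in absolute x. They agree on where the probe sits relative to the hole, so I centred on that. Tilt measured before it entered the hole was about 0.4° or less. In the hole too little stem was visible to measure tilt, so those readings were not usable.

**Tip height:** about 61–62 mm, from TCP 172.3 mm less about 111 mm for the tip. The plate hid the tip, so I did not see it directly.

**Contact:** I saw no contact force as the probe went in, only its weight of 1–2 N, and the arm was at rest. When lifting the probe, the fingers were still closing for the first few millimetres, but the hold was firm afterwards. The other objects looked unmoved in the last scene picture; I did not re-measure them.

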